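# Clear the stuck follower from the clay extruder

### The job

The white follower is stuck in the barrel of the bench clay extruder. Swing the die carrier round by its lever until it stops, so that the open ring instead of the die stands under the barrel, then take the ramrod from the tool block and push the follower out through the ring into the teal tub, feeling the rod in and never ramming it against the barrel. Put the rod back upright in its hole in the block, leave the carrier open, and leave the other things on the bench where they stand.

Things in the scene. Friction and masses are not known exactly. Their poses are not given: they have to be found in the camera images.
- mouth (a point): Centre of the upper flared mouth of the extruder's steel barrel: tube 110 mm long, 55 mm outside, flange 80 mm; bore 43 mm, flared over its top 12 mm to 61 mm. It is clamped to a blue bolted pedestal, leaning 35 deg from vertical, mouth towards the robot, so the rod must go in at that slant. Axes (as at outlet): z up the bore out of the mouth, y level, x away from the robot and up.
- outlet (a point): Centre of the barrel's lower end, 110 mm down the bore from the mouth, 110 mm above the bench. The follower is stuck in the bore at a depth that differs each time (upper face 13 to 45 mm below the mouth). Its rubber seal drags: about 8 to 16 N along the bore moves it, all the way until it is almost out, where it slips away by its own weight.
- pivot (a point): Pivot of the die carrier, 58 mm to the +y side of the outlet; same axes. The carrier turns about z of these axes, in the plane of the barrel's lower end, 2 to 10 mm below it.
- lever_knob (a point): Middle of the lever's grip: black cylinder 22 mm across, 45 mm long, parallel to the bore, 80 mm from the pivot; this point is 40 mm above the plane of the barrel's lower end, the grip spans 18 to 63 mm above it, on a thin stem. Push it away from the robot (outlet's +x) round the pivot to open. The brass lever bar runs from stem to pivot just below that plane.
- open_ring (a point): Centre of the open brass ring of the carrier (hole 49 mm, ring 64 mm outside, 8 mm thick); it stands under the bore when the carrier is fully open, the perforated dark die (55 mm) when it is closed.
- carrier (a joint): Turn of the die carrier, rad, clockwise seen from the mouth: 0 with the die under the bore (the lever then points from the pivot to +y, 31 deg towards -x of the outlet's axes), 1.08 at its stop with the open ring centred under the bore (lever 31 deg towards +x). Starts at 0 to 0.3. Stiff: about 3 N at the knob turns it, and it stays where it is left.
- rod_handle (a point): Middle of the ramrod's handle: dark square wooden bar 30 x 30 mm, 57 mm long, top of the rod; flats face x and y, z runs up the rod. It is 160 mm from the tip. Below it: steel stop disc 62 mm across (125 to 131 mm from the tip) and a 22 mm shaft. Rod 188 mm long, 0.22 kg, stands upright in the block. The disc meets the barrel's mouth when the tip is 15 mm past the outlet.
- rod_tip (a point): Centre of the end face of the rod's white head (36 mm across, 22 mm long, 5 mm chamfer), at the rod's lower end; same axes as the handle.
- follower_centre (a point): Middle of the follower: white nylon piston with black seals, 40 mm in diameter, 50 mm long, z along it.
- rod_hole (a point): Centre, at the top surface, of the rod's hole in the wooden tool block (block 130 x 100 mm, 55 mm high, fixed). Hole 41 mm across, 45 mm deep. Thin tools up to 120 mm high stand in the block 55 to 75 mm on +x from this hole.
- tub_floor (a point): Centre of the inner floor of the teal open tub under the outlet (210 x 170 mm along its x and y, 50 mm high, walls 5 mm, stays put).
- rolling_pin: Wooden rolling pin lying on the bench, 340 mm long, 64 mm thick, origin under its middle, x along it. Bystander.
- glaze_jar: Glaze jar with a white lid, 76 mm across, 95 mm high, origin under its middle. Bystander.
- bowl: Pink bisque bowl, 130 mm across, 55 mm high, origin under its middle. Bystander.
- water_bottle: Clear water bottle, 64 mm across, 200 mm high, origin under its middle. Bystander.
- brush_cup: Teal cup with brushes, 72 mm across, 180 mm high over the brushes, origin under its middle. Bystander.
- scraper: Scraper with a blue handle lying flat on the bench, 180 mm long, 18 mm high. Bystander.
Mind the look-alikes: they are no part of the job. What is shaped like the part that bears rod_handle but orange or purple is not meant.

How it is judged:
By the outcome, as a careful person would: the job done as asked, in the order asked, and still so for the second after the job is handed in, with the robot touching nothing.
It also fails if it takes over 72 s, if anything falls off the work surface, if the arm or the gripper's body presses on something with over 40 N, if the wrist force passes 120 N, or if a joint passes its speed limit or range.

### The arm

A 6-joint arm with a two-finger parallel gripper is mounted at the origin on the work surface. World frame = base frame: x ahead of the robot, y to its left, z up, the work surface at z = 0. Lengths are in m, angles in degrees, forces in N, time in s.
With the tool pointing down it reaches from about 0.35 to 0.875 m from the base axis. Payload 4.2 kg.
Tool frame: the origin (TCP) lies at the very end of the fingers, on their centre line; the grasp point (between the pads) lies 19 mm behind it (r.grip_point_offset is the distance from the TCP to the grasp point, in m); z points along the fingers, y is the line along which they close (so a half turn about z gives the same grasp; the last joint's range is limited). The gripper opens to 87 mm and grips with 3 to 60 N. Pads are 19 mm wide; open, the fingers measure 117 mm over their backs; the gripper's body (75 mm by 190 mm) begins 51 mm behind the grasp point.
Start: joints at [78.931, 22.042, 0.453, 0, -68.411, -14.817], TCP at [0.273, 0.562, 0.223] pointing down, gripper open.
Joint ranges: [-179.83, 179.83], [-69.29, 118.12], [-61.27, 80.66], [-181.25, 117.63], [-171.15, -9.14], [-177.46, 177.46]. Speed limits (degrees/s): [159.86, 159.86, 180, 180, 180, 180].

### API

Orientations are given as a 3x3 rotation matrix whose columns are the frame's x, y, z axes.
In Python, from station import r, cams gives the robot as it stands. The module is installed in compiled form; this text tells all that it offers.
- The arm moves only by the shell command python3 -m handwheel 'ROWS'. ROWS is JSON, a list that holds one entry, the list of rows, each a list of 7 numbers: the turn, a rotation vector about the tool's x, y, z in units of 6 degrees (1.0 is 6 degrees), then the shift along the tool's x, y, z in m, then the finger opening in m, from 0 to 0.087. In form: [[[ax, ay, az, x, y, z, jaw], ...]]. A call has 1 to 12 rows; each row shifts and turns the commanded pose from where the row before left it, along the tool's axes as they then stand; what a row does not reach is not made up. A row lasts 1/10 s, in which the tool goes at most 50 mm and 8.59 degrees, less where a joint would pass 70% of its speed; a pose out of reach is approached as far as the arm can. A call with a gripper value outside its range is refused whole. The fingers move at their own pace and stop on an object; the grip force is fixed at half the most. Time passes only in rows, so rows that do not move let the fingers close. It gives the time, the measured TCP pose, the force, the opening and the grip force at its end, in the units of the state.
- r.sense(): the state, without advancing time (a new reading comes with each control period).
- cams.capture(name): name is "side" or "top"; returns the picture (400x640x3 uint8, red, green, blue); there is no depth.
- cams.get_calibration(name): a dict with "camera_matrix" (3x3 intrinsics, pixels), "rvec" (rotation vector, rad) and "tvec" (3), from world to camera coordinates, as OpenCV has them. Camera axes: x right, y down, z forward; pixel columns grow to the right and rows downward; lengths in m; the calibration is good to about 2 mm. A picture is of the moment at which its call begins. get_calibration takes no time and is no camera call.
- r.finish_job(): hands the job in; it is judged then, once.
The state is a dict: "time_s": time; "joints": joint angles; "joint_velocities": joint speeds; "effort": joint torques, N m; "tcp_pos": TCP position; "ee_rot": TCP orientation; "wrist_force": force on the tool from outside, world axes, zero at the start; "moment": the same for the moment, N m; "gripper_width": opening from 0.0 (shut) to 1.0 (fully open); "gripper_force": force on a finger pad.
Only numpy, scipy, OpenCV 4.12 (cv2) and the standard library are available. Lean on these libraries where they do the work, as an engineer would, in place of code of your own. Each camera call takes 0.05 s, during which the arm holds its last target. There are 200 camera calls.

## Working session

There is one attempt and no reset: what is moved stays moved. The work goes in short steps, Python scripts to look and compute and a shell command to move; the robot and the scene stay as the last step left them, time stands still between calls to the robot, and variables do not carry over. Pictures are saved under pics/ and viewed, at most 10 in all, crops included, and the job is handed in when it is done.

```bash
mkdir -p pics; cat > h.py <<'E'
import numpy as np,cv2
from station import r,cams
def cal(n):
    c=cams.get_calibration(n);return np.array(c["camera_matrix"]),np.array(c["rvec"],float),np.array(c["tvec"],float).reshape(3)
def ray(n,uv):
    K,rv,t=cal(n);R=cv2.Rodrigues(rv)[0]
    d=R.T@np.linalg.solve(K,[uv[0],uv[1],1.]);return -R.T@t,d/np.linalg.norm(d)
def onz(n,uv,z):
    o,d=ray(n,uv);return o+d*(z-o[2])/d[2]
def tri(a,b):
    o1,d1=ray('side',a);o2,d2=ray('top',b)
    s=np.linalg.lstsq(np.c_[d1,-d2],o2-o1,rcond=None)[0]
    p,q=o1+s[0]*d1,o2+s[1]*d2;return (p+q)/2,np.linalg.norm(p-q)
def proj(n,P):
    K,rv,t=cal(n);return cv2.projectPoints(np.array(P,float).reshape(-1,3),rv,t,K,None)[0].reshape(-1,2)
def save(n,f,crop=None,s=1):
    im=cams.capture(n)[:,:,::-1]
    if crop: x,y,w,h=crop;im=im[y:y+h,x:x+w]
    cv2.imwrite('pics/'+f,cv2.resize(im,None,fx=s,fy=s,interpolation=cv2.INTER_CUBIC))
np.set_printoptions(precision=4,suppress=True)
E
python3 - <<'E'
from h import *
a=cams.capture('side')[:,:,::-1];b=cams.capture('top')[:,:,::-1]
cv2.imwrite('pics/s0.png',a);cv2.imwrite('pics/t0.png',b)
for n in('side','top'):
    K,rv,t=cal(n);print(K[0,0],ray(n,(320,200)))
print(r.sense())
E
```

```text
375.5660570676142 (array([-0.0177, -0.5705,  0.9764]), array([ 0.5052,  0.4741, -0.7211]))
440.7863473843393 (array([ 0.2551, -0.0071,  1.5014]), array([ 0.1973, -0.0143, -0.9802]))
{'time_s': 0.1, 'joints': array([ 78.929 ,  22.0859,   0.3872,  -0.0244, -68.4097, -14.8158]), 'joint_velocities': array([-0.0076, -0.0499,  0.1428, -0.0109, -0.0704, -0.0019]), 'effort': array([ -0.0002, -39.1695,  18.7936,   4.2319,   0.0134,  -0.0001]), 'tcp_pos': array([0.2726, 0.5618, 0.2216]), 'ee_rot': array([[ 0.8996, -0.4367, -0.0008],
       [-0.4367, -0.8996, -0.0018],
       [ 0.0001,  0.0019, -1.    ]]), 'wrist_force': array([ 0.368 ,  0.6352, -0.0631]), 'moment': array([-0.0333,  0.0019, -0.0536]), 'gripper_force': 0.0, 'gripper_width': 1.0035376845108037}
```

View pics/s0.png

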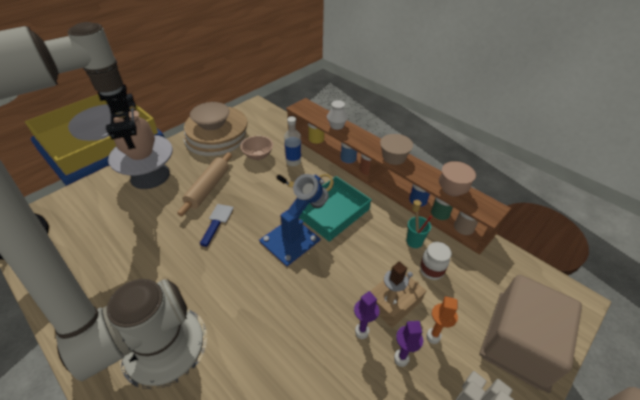

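View pics/t0.png

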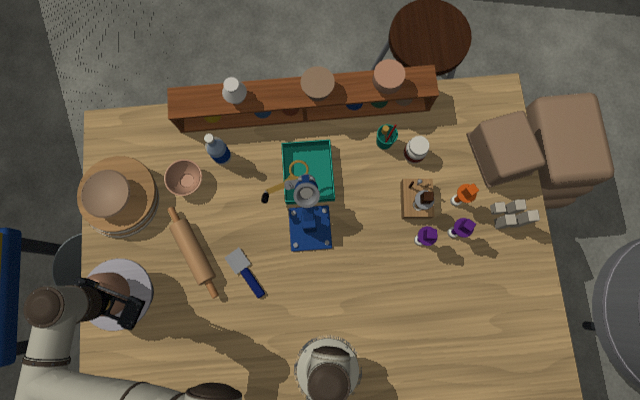

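The side view shows the barrel at about (307,188) and the rod handle at about (398,272). The top view has the mouth at about (307,190), the knob at about (265,198) and the handle at about (427,198). I'll enlarge these areas.

```bash
python3 - <<'E'
from h import *
def tile(crops,f):
    o=[]
    for n,(x,y,w,h),s in crops:
        im=cv2.imread('pics/%s0.png'%n)[y:y+h,x:x+w]
        o.append(cv2.resize(im,(400,int(400*h/w)),interpolation=cv2.INTER_CUBIC))
    cv2.imwrite('pics/'+f,np.hstack(o))
tile([('s',(255,160,80,100),5),('t',(250,145,80,100),5)],'c1.png')
tile([('s',(350,245,80,80),5),('t',(390,165,80,80),5)],'c2.png')
E
```

```text
(no output)
```

View pics/c1.png

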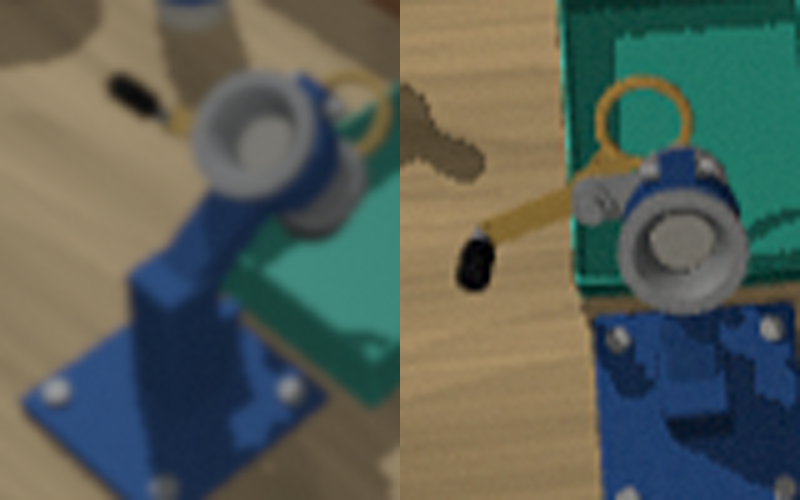

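View pics/c2.png

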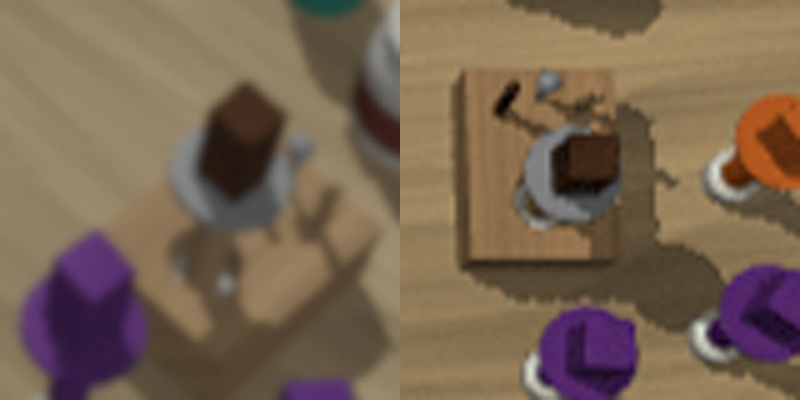

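The extruder crop shows the mouth at side (305.6,187) / top (306.6,194.6), and the knob's middle at side (282,179) / top (265.2,197.4). The rod crop shows the top of the handle at side (398.6,267) / top (428.8,196.6).

```bash
python3 - <<'E'
from h import *
S=lambda x,y:(x/5+255,y/5+160); T=lambda x,y:((x-400)/5+250,y/5+145)
S2=lambda x,y:(x/5+350,y/5+245); T2=lambda x,y:((x-400)/5+390,y/5+165)
for k,a,b in [('mouth .2001',S(253,135),T(683,248)),('knob',S(134,96),T(476,262)),('ring',S(352,118),T(643,120)),
 ('handletop .1985',S2(243,110),T2(594,158)),('disc .141',S2(233,170),T2(573,174))]:
    print(k,*tri(a,b))
print('mouthT',onz('top',T(683,248),.2001),'S',onz('side',S(253,135),.2001))
print('htop',onz('top',T2(594,158),.1985),onz('side',S2(243,110),.1985))
print('edges htop',[onz('top',T2(*p),.1985)[:2] for p in[(572,136),(616,136),(616,182),(572,182)]])
print('block',[onz('top',T2(*p),.055)[:2] for p in[(465,70),(612,70),(616,260),(470,260)]])
print('plate',[onz('top',T(*p),.006)[:2] for p in[(596,316),(792,304)]])
c,s=np.cos(np.radians(35)),np.sin(np.radians(35))
Z=np.array([-s,0,c])  # if heading is 0
m=onz('top',T(683,248),.2001);o=m-.11*Z;print('outlet',o,'pivot',o+[0,.058,0])
print('pivot img top',proj('top',o+np.array([0,.058,0])))
E
```

```text
mouth .2001 [0.5391 0.0126 0.1933] 0.0006248590951142038
knob [0.5573 0.1457 0.1255] 0.0013850384828753234
ring [0.6431 0.0306 0.1239] 0.005751988501127984
handletop .1985 [ 0.4975 -0.3542  0.2002] 0.0015332373241616262
disc .141 [ 0.5001 -0.3555  0.1441] 0.004407212983345039
mouthT [0.5374 0.0126 0.2001] S [0.5346 0.0074 0.2001]
htop [ 0.4972 -0.3541  0.1985] [ 0.4993 -0.3541  0.1985]
edges htop [array([ 0.5119, -0.3428]), array([ 0.5095, -0.3693]), array([ 0.4813, -0.3652]), array([ 0.4838, -0.3388])]
block [array([ 0.5922, -0.3142]), array([ 0.583, -0.413]), array([ 0.454, -0.397]), array([ 0.463 , -0.3006])]
plate [array([0.5373, 0.0794]), array([ 0.5331, -0.0559])]
outlet [0.6005 0.0126 0.11  ] pivot [0.6005 0.0706 0.11  ]
pivot img top [[288.0658 183.1295]]
```

```bash
cat >> h.py <<'E'
from scipy.optimize import minimize
from scipy.spatial.transform import Rotation as Ro
def grad(f):
    g=cv2.GaussianBlur(cv2.cvtColor(cv2.imread(f),cv2.COLOR_BGR2GRAY).astype(np.float32),(0,0),.8)
    return np.hypot(cv2.Sobel(g,5,1,0),cv2.Sobel(g,5,0,1))
def score(g,n,P):
    uv=proj(n,P).astype(np.float32);return cv2.remap(g,uv[:,:1],uv[:,1:],cv2.INTER_LINEAR).mean()
def Rex(yaw): # outlet axes
    return (Ro.from_euler('z',yaw,degrees=True)*Ro.from_euler('y',-35,degrees=True)).as_matrix()
E
python3 - <<'E'
from h import *
g={'side':grad('pics/s0.png'),'top':grad('pics/t0.png')}
th=np.linspace(0,2*np.pi,120,endpoint=False);C=np.c_[np.cos(th),np.sin(th),0*th]
l=np.linspace(-1,1,30);SQ=np.r_[np.c_[l,1+0*l],np.c_[l,-1+0*l],np.c_[1+0*l,l],np.c_[-1+0*l,l]]*.015
def fit(model,x0,views,step):
    best=None
    f=lambda p:-sum(score(g[n],n,P) for n in views for P in model(p))
    for k in range(12):
        s=np.eye(len(x0));p0=np.array(x0)+np.random.RandomState(k).randn(len(x0))*step*(k>0)
        q=minimize(f,p0,method='Nelder-Mead',options=dict(initial_simplex=np.vstack([p0,p0+np.diag(step)])))
        if best is None or q.fun<best.fun:best=q
    return best.x,best.fun
mo=lambda p:[np.r_[p[:3]]+rr*C@Rex(-2).T for rr in(.04,.0305)]
for v in(['side'],['top'],['side','top']):
    print('mouth',v,*fit(lambda p:mo([*p,.2001]),[.537,.011],v,np.array([.004,.004])))
print('mouth z free',fit(mo,[.537,.011,.2],['side','top'],np.array([.004]*3)))
ha=lambda p:[np.c_[SQ@Ro.from_euler('z',p[2],degrees=True).as_matrix()[:2,:2].T+p[:2],np.full(120,.1985)]]
for v in(['side'],['top'],['side','top']):
    print('handle',v,*fit(ha,[.4975,-.354,-6],v,np.array([.004,.004,4.])))
b=[onz('top',((x-400)/5+250,y/5+145),.012)[:2] for x,y in[(618,338),(770,327),(628,497),(786,488)]];print(b)
c=[onz('side',(x/5+255,y/5+160),.012)[:2] for x,y in[(56,390),(290,388),(165,487)]];print(c)
E
```

```text
mouth ['side'] [0.5431 0.0033] -150.63189697265625Traceback (most recent call last):
  File "<stdin>", line 15, in <module>
  File "<stdin>", line 10, in fit
    res = _minimize_neldermead(fun, x0, args, callback, bounds=bounds,
                               **options)
    fxcc = func(xcc)
    fx = function(np.copy(x), *(wrapper_args + args))
  File "<stdin>", line 7, in <lambda>
  File "<stdin>", line 7, in <genexpr>
  File "h.py", line 27, in score
    uv=proj(n,P).astype(np.float32);return cv2.remap(g,uv[:,:1],uv[:,1:],cv2.INTER_LINEAR).mean()
       ~~~~^^^^^
  File "h.py", line 15, in proj
    K,rv,t=cal(n);return cv2.projectPoints(np.array(P,float).reshape(-1,3),rv,t,K,None)[0].reshape(-1,2)
           ~~~^^^
  File "h.py", line 4, in cal
    c=cams.get_calibration(n);return np.array(c["camera_matrix"]),np.array(c["rvec"],float),np.array(c["tvec"],float).reshape(3)
ValueError: time passes only in moves, steps and waits
```

```bash
sed -i 's/^def cal(n):/import functools\n@functools.cache\ndef cal(n):/' h.py
python3 - <<'E'
from h import *
g={'side':grad('pics/s0.png'),'top':grad('pics/t0.png')}
th=np.linspace(0,2*np.pi,120,endpoint=False);C=np.c_[np.cos(th),np.sin(th),0*th]
l=np.linspace(-1,1,30);SQ=np.r_[np.c_[l,1+0*l],np.c_[l,-1+0*l],np.c_[1+0*l,l],np.c_[-1+0*l,l]]*.015
def fit(model,x0,views,step):
    best=None
    f=lambda p:-sum(score(g[n],n,P) for n in views for P in model(p))
    for k in range(12):
        p0=np.array(x0)+np.random.RandomState(k).randn(len(x0))*step*(k>0)
        q=minimize(f,p0,method='Nelder-Mead',options=dict(initial_simplex=np.vstack([p0,p0+np.diag(step)])))
        if best is None or q.fun<best.fun:best=q
    return best.x,best.fun
mo=lambda p:[np.r_[p[:3]]+rr*C@Rex(-2).T for rr in(.04,.0305)]
for v in(['side'],['top'],['side','top']):
    print('mouth',v,*fit(lambda p:mo([*p,.2001]),[.537,.011],v,np.array([.004,.004])))
m=fit(mo,[.537,.011,.2],['side','top'],np.array([.004]*3));print('mouth z free',m)
ha=lambda p:[np.c_[SQ@Ro.from_euler('z',p[2],degrees=True).as_matrix()[:2,:2].T+p[:2],np.full(120,.1985)]]
for v in(['side'],['top'],['side','top']):
    h=fit(ha,[.4975,-.354,-6],v,np.array([.004,.004,4.]));print('handle',v,*h)
b=[onz('top',((x-400)/5+250,y/5+145),.012)[:2] for x,y in[(618,338),(770,327),(628,497),(786,488)]];print(b)
c=[onz('side',(x/5+255,y/5+160),.012)[:2] for x,y in[(56,390),(290,388),(165,487)]];print(c)
o=[]
for n,k,(x,y) in(('side','s',(265,165)),('top','t',(270,165)),('side','s',(375,250)),('top','t',(405,175))):
    im=cv2.resize(cv2.imread('pics/%s0.png'%k)[y:y+45,x:x+60],None,fx=6.5,fy=6.5,interpolation=cv2.INTER_CUBIC)
    for P in mo([*m[0]])+mo([*m[0]-[0,0,0]])[:0]+ha(h[0]):
        for u in proj(n,P): cv2.circle(im,tuple(int(q) for q in (u-[x,y]+.5)*6.5),1,(0,0,255),-1)
    o.append(im)
cv2.imwrite('pics/ov.png',np.vstack([np.hstack(o[:2]),np.hstack(o[2:])]))
E
```

```text
mouth ['side'] [0.5431 0.0033] -150.63189697265625
mouth ['top'] [0.536  0.0141] -204.8406982421875
mouth ['side', 'top'] [0.536  0.0132] -334.981201171875
mouth z free (array([0.5372, 0.014 , 0.1953]), np.float64(-345.2326354980469))
handle ['side'] [ 0.4984 -0.3578  9.5099] -133.72535705566406
handle ['top'] [ 0.493  -0.3419 -7.8092] -156.7000274658203
handle ['side', 'top'] [ 0.4994 -0.3551 -5.6086] -222.6639404296875
[array([0.5195, 0.0653]), array([ 0.5174, -0.0392]), array([0.4102, 0.0673]), array([ 0.4064, -0.0396])]
[array([0.4125, 0.0687]), array([ 0.5203, -0.0379]), array([ 0.4107, -0.0374])]
```

View pics/ov.png

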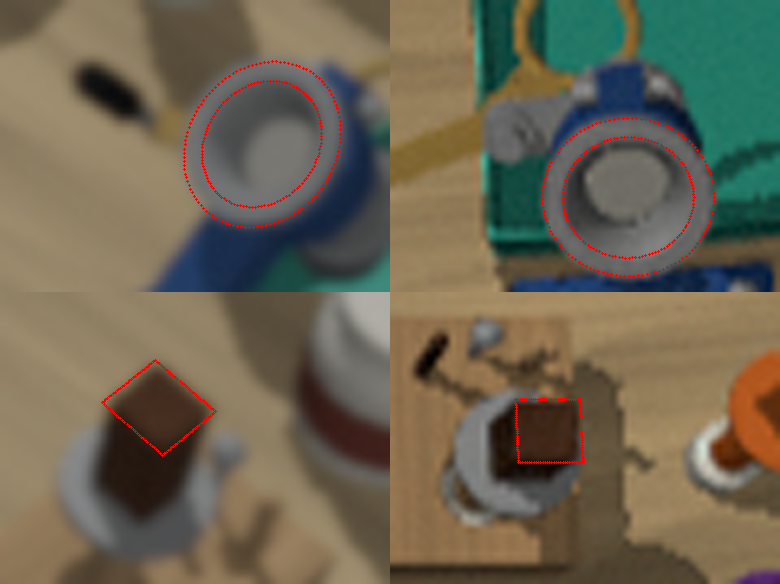

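The overlay fits well. The mouth comes out near (.537,.014,.198) with a yaw of about -1°. The side view puts the handle about 1.5 mm off the fit, so I take (.4985,-.3545) with yaw -6°. Next, the moves for pushing the lever.

```bash
cat >> h.py <<'E'
M=np.array([.5375,.0138,.1985]);RX=Rex(-1.);X,Y,Z=RX.T;O=M-.11*Z;PV=O+.058*Y
def knob(q,h=.04):
    a=np.radians(-31)+q;return PV+.08*(np.sin(a)*X+np.cos(a)*Y)+h*Z
PUSH=np.c_[-Y,-X,-Z]
def go(p,R=None):
    s=r.sense();c=s['ee_rot'];print('pos',s['tcp_pos'],'d_tool',c.T@(np.array(p)-s['tcp_pos']),'len',np.linalg.norm(np.array(p)-s['tcp_pos']))
    if R is not None: print('rot units',Ro.from_matrix(c.T@R).as_rotvec(degrees=True)/6)
E
python3 - <<'E'
from h import *
print(O,PV,[ (q,knob(q)) for q in(0,.1,.2,.3,1.08)])
pre=knob(.2,.030)-.055*X; print(pre)
go(pre+.12*Z,PUSH)
E
```

```text
[0.6006 0.0127 0.1084] [0.6016 0.0707 0.1084] [(0, array([0.5461, 0.1402, 0.1175])), (0.1, array([0.5519, 0.1439, 0.1216])), (0.2, array([0.5581, 0.1469, 0.1258])), (0.3, array([0.5644, 0.149 , 0.1302])), (1.08, array([0.6135, 0.1392, 0.1647]))]
[0.5187 0.1475 0.0861]
pos [0.2726 0.5618 0.2216] d_tool [0.3399 0.2941 0.0378] len 0.45104599727229594
rot units [ 5.2002  3.2988 10.5006]
```

```bash
python3 -m handwheel '[[[0,0,0,0,0,-0.045,0.087],[0,0,0,0,0,-0.045,0.04],[0,0,0,0.034,0.0294,0,0],[0,0,0,0.034,0.0294,0,0],[0,0,0,0.034,0.0294,0,0],[0,0,0,0.034,0.0294,0,0],[0,0,0,0.034,0.0294,0,0],[0,0,0,0.034,0.0294,0,0],[0,0,0,0.034,0.0294,0,0],[0,0,0,0.034,0.0294,0,0],[0,0,0,0.034,0.0294,0,0],[0,0,0,0.034,0.0294,0,0]]]'
python3 -m handwheel '[[[0.52,0.33,1.05,0,0,0,0],[0.52,0.33,1.05,0,0,0,0],[0.52,0.33,1.05,0,0,0,0],[0.52,0.33,1.05,0,0,0,0],[0.52,0.33,1.05,0,0,0,0],[0.52,0.33,1.05,0,0,0,0],[0.52,0.33,1.05,0,0,0,0],[0.52,0.33,1.05,0,0,0,0],[0.52,0.33,1.05,0,0,0,0],[0.52,0.33,1.05,0,0,0,0],[0,0,0,0,0,0,0]]]'
python3 - <<'E'
from h import *
go(knob(.2,.03)-.055*X,PUSH);s=r.sense();print(s['joints'],s['gripper_width'],s['wrist_force'])
E
```

```text
time_s: 1.3
tcp_pos: [0.4504, 0.1475, 0.3124]
ee_rot: [[0.9, -0.436, -0.0], [-0.436, -0.9, 0.0], [-0.0, 0.0, -1.0]]
wrist_force: [0.2, 0.3, 0.6]
gripper_width: 0.079
gripper_force: 0.0
time_s: 2.4
tcp_pos: [0.4494, 0.1475, 0.3108]
ee_rot: [[0.014, -0.829, 0.56], [-1.0, -0.019, -0.004], [0.013, -0.559, -0.829]]
wrist_force: [-0.1, -0.6, 0.3]
gripper_width: 0.006
gripper_force: 0.0
pos [0.4494 0.1475 0.3108] d_tool [-0.0021  0.0683  0.225 ] len 0.23518654364669217
rot units [0.1611 0.0619 0.3175]
[ 50.4104 -11.9735 -46.0441  41.6018 -40.7632 -77.9732] 0.0059988805212096265 [-0.051  -0.6013  0.3287]
```

```bash
python3 -m handwheel '[[[0.16,0.06,0.32,0,0.034,0,0],[0,0,0,0,0.034,0,0],[0,0,0,0,0,0.04,0],[0,0,0,0,0,0.04,0],[0,0,0,0,0,0.04,0],[0,0,0,0,0,0.04,0],[0,0,0,0,0,0.03,0],[0,0,0,0,0,0.02,0],[0,0,0,0,0,0,0]]]'
python3 - <<'E'
from h import *
go(knob(.2,.03)-.055*X,PUSH);s=r.sense();print(s['joints'],s['wrist_force'])
import sys
for q in(.2,.4,.6,.8,1,1.08): print(q,PUSH.T@(knob(q,.03)-.026*X-(knob(.2,.03)-.055*X)))
save('side','p1.png',(220,90,160,120),4)
E
```

```text
time_s: 3.3
tcp_pos: [0.5021, 0.1579, 0.1836]
ee_rot: [[-0.033, -0.802, 0.596], [-0.999, 0.024, -0.024], [0.005, -0.597, -0.803]]
wrist_force: [-0.4, 1.1, 1.1]
gripper_width: 0.007
gripper_force: 0.0
pos [0.5021 0.1579 0.1836] d_tool [0.0093 0.0446 0.0884] len 0.09947248292743725
rot units [-0.2708 -0.1249 -0.0952]
[  15.5605    1.9642  -58.2607  117.3394  -11.8679 -131.8629] [-0.4176  1.0623  1.1256]
0.2 [-0.    -0.029  0.   ]
0.4 [-0.0038 -0.0445  0.    ]
0.6 [-0.0045 -0.0605 -0.    ]
0.8 [-0.0019 -0.0762  0.    ]
1 [ 0.0037 -0.0912  0.    ]
1.08 [ 0.0067 -0.0968  0.    ]
```

View pics/p1.png

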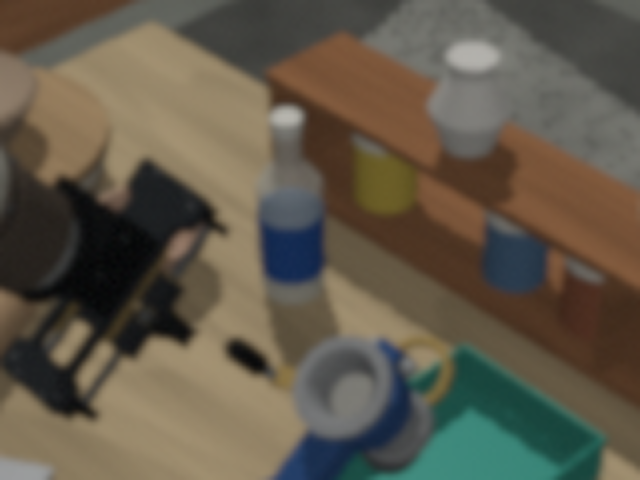

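The arm is near joint limits (j4 at 117, j5 at -12), and nothing has been touched. In the picture the knob is still free and the gripper is up to its left. I'll fit the arm's kinematics from the recorded joint and pose samples so I can plan reachable poses.

```bash
cat > kin.py <<'E'
import numpy as np
from scipy.spatial.transform import Rotation as Ro
from scipy.optimize import least_squares
S=[([78.929,22.0859,.3872,-.0244,-68.4097,-14.8158],[.2726,.5618,.2216]),([50.4104,-11.9735,-46.0441,41.6018,-40.7632,-77.9732],[.4494,.1475,.3108]),([15.5605,1.9642,-58.2607,117.3394,-11.8679,-131.8629],[.5021,.1579,.1836])]
E_=lambda a,t:Ro.from_euler(a,t,degrees=True).as_matrix()
def fk(q,p,s4=1,s6=1):
    a1,d1,L2,e3,d4,d6=p
    R=E_('z',q[0]);x=R@[a1,0,d1];R=R@E_('y',q[1]);x=x+R@[0,0,L2];R=R@E_('y',-q[2]);x=x+R@[d4,0,e3]
    R=R@E_('x',s4*q[3])@E_('y',-q[4]);x=x+R@[d6,0,0];R=R@E_('x',s6*q[5])
    return x,R@C
C=np.eye(3)
E
python3 - <<'E'
from kin import *
import kin
from station import r
np.set_printoptions(precision=4,suppress=True)
for s4 in(1,-1):
    f=lambda p:np.concatenate([fk(q,p,s4)[0]-x for q,x in S])
    best=min((least_squares(f,np.random.RandomState(k).uniform(0,.5,6)) for k in range(20)),key=lambda o:o.cost)
    print(s4,best.x,np.abs(best.fun).max())
R3=np.array([[-0.033,-0.802,0.596],[-0.999,0.024,-0.024],[0.005,-0.597,-0.803]])
R2=np.array([[0.014,-0.829,0.56],[-1.0,-0.019,-0.004],[0.013,-0.559,-0.829]])
R1=np.array([[.8996,-.4367,-.0008],[-.4367,-.8996,-.0018],[.0001,.0019,-1]])
for s4 in(1,-1):
  for s6 in(1,-1):
    B=[fk(q,np.zeros(6),s4,s6)[1] for q,_ in S];print(s4,s6,*[np.round(b.T@R,2).tolist() for b,R in zip(B,(R1,R2,R3))])
E
```

```text
1 [ 0.6525 -0.7724  0.2368  0.3024 -0.2693 -0.4483] 0.15678787403779187
-1 [0.036  0.3007 0.5951 0.0146 0.3655 0.4903] 0.15684520287039444
1 1 [[0.0, -0.0, 1.0], [-0.87, 0.49, 0.0], [-0.49, -0.87, 0.0]] [[-0.56, 0.54, 0.62], [0.16, 0.81, -0.56], [-0.81, -0.21, -0.54]] [[-0.35, 0.09, 0.93], [-0.82, 0.45, -0.35], [-0.45, -0.89, -0.09]]
1 -1 [[0.0, -0.0, 1.0], [-1.0, 0.0, 0.0], [-0.0, -1.0, -0.0]] [[-0.56, 0.54, 0.62], [-0.48, -0.83, 0.29], [0.68, -0.13, 0.73]] [[-0.35, 0.09, 0.93], [0.54, 0.83, 0.13], [-0.77, 0.55, -0.34]]
-1 1 [[0.0, 0.0, 1.0], [-0.87, 0.49, 0.0], [-0.49, -0.87, -0.0]] [[0.0, -0.0, 1.0], [0.91, 0.41, 0.0], [-0.41, 0.91, -0.0]] [[-0.0, 0.0, 1.0], [0.11, -0.99, -0.0], [0.99, 0.11, 0.0]]
-1 -1 [[0.0, 0.0, 1.0], [-1.0, -0.0, 0.0], [0.0, -1.0, -0.0]] [[0.0, -0.0, 1.0], [-1.0, -0.0, -0.0], [0.0, -1.0, 0.0]] [[-0.0, 0.0, 1.0], [-1.0, 0.0, -0.0], [0.0, -1.0, -0.0]]
```

```bash
sed -i 's/a1,d1,L2,e3,d4,d6=p/a1,d1,L2,e3,d4,d6,e5=p/; s/\[d6,0,0\]/[d6,0,e5]/; s/s4=1,s6=1/s4=-1,s6=-1/; s/^C=.*/C=np.array([[0,0,1.],[-1,0,0],[0,-1,0]])/' kin.py
python3 - <<'E'
from kin import *
np.set_printoptions(precision=4,suppress=True)
# linear model
def A(q): return np.c_[[fk(q,np.eye(7)[i])[0] for i in range(7)]].T
a=np.vstack([A(q) for q,_ in S]);b=np.concatenate([x for _,x in S])
print(np.linalg.svd(a)[1])
for lam in(1e-3,):
    x0=np.array([0,.267,.285,.08,.34,.25,.08]);x=x0+np.linalg.lstsq(a,b-a@x0,rcond=1e-3)[0];print(x,np.abs(a@x-b).max())
E
```

```text
[3.3422 2.6798 1.4874 0.4741 0.3619 0.2245 0.1731]
[-0.0973  0.2177  0.7571  0.1216  0.2311  0.7399  0.158 ] 0.15695666220250734
```

```bash
sed -i 's/d6,e5=p/d6,e5,b,b5=p/; s/\[a1,0,d1\]/[a1,b,d1]/; s/\[d6,0,e5\]/[d6,b5,e5]/' kin.py
python3 - <<'E'
from kin import *
np.set_printoptions(precision=4,suppress=True)
def A(q): return np.c_[[fk(q,np.eye(9)[i])[0] for i in range(9)]].T
a=np.vstack([A(q) for q,_ in S]);b=np.concatenate([x for _,x in S])
print(np.linalg.svd(a)[1])
x0=np.array([0,.267,.285,.08,.34,.25,.08,0,0]);
for rc in(1e-4,.04,.06,.1):
  x=x0+np.linalg.lstsq(a,b-a@x0,rcond=rc)[0];print(x,np.abs(a@x-b).max())
E
```

```text
[3.3778 2.7795 2.2368 1.1796 1.0867 0.4328 0.2503 0.19   0.0545]
[-0.0001  0.1608  0.5648 -0.0001  0.4221  0.3064 -0.0001  0.0001 -0.1598] 4.440892098500626e-16
[ 0.0006  0.1565  0.5661  0.0026  0.4175  0.3077  0.002  -0.0011 -0.1587] 0.00028043877044853227
[ 0.0283  0.1334  0.5441 -0.0022  0.4126  0.2604 -0.0118 -0.0019 -0.1648] 0.006923315081580506
[ 0.1221  0.2532  0.446  -0.0487  0.3062  0.3017  0.0309 -0.0275 -0.1322] 0.036409750807762375
```

The model now fits exactly, with a lateral wrist offset of 0.16 m. Next I look for reachable tool orientations for the rod insertion, the pick and the lever push.

```bash
cat >> kin.py <<'E'
P=np.array([0,.1608,.5648,0,.4221,.3064,0,0,-.1598])
LO=np.array([-179.83,-69.29,-61.27,-181.25,-171.15,-177.46]);HI=np.array([179.83,118.12,80.66,117.63,-9.14,177.46])
def ik(x,R,seed=None,n=40):
    f=lambda q:np.r_[(fk(q,P)[0]-x)*10,Ro.from_matrix(fk(q,P)[1].T@R).as_rotvec()*3]
    out=[];rs=np.random.RandomState(0)
    for k in range(n):
        q0=np.clip(seed,LO+.01,HI-.01) if seed is not None else rs.uniform(LO,HI)
        o=least_squares(f,q0,bounds=(LO,HI),x_scale=50.,max_nfev=150)
        if np.abs(o.fun).max()<2e-3 and not any(np.abs(o.x-p).max()<2 for p in out): out.append(o.x)
        if seed is not None: break
    return out
E
cat > a.py <<'E'
from h import *
from kin import ik,LO,HI
def show(l,x,R):
    s=ik(x,R)
    for q in s: print(l,np.round(q).astype(int),'margin',np.round(np.min(np.r_[q-LO,HI-q])))
    if not s: print(l,'none')
for k,yaw in enumerate((0,90,180,270)):
    R=np.c_[-Y,-X,-Z]@Ro.from_euler('z',yaw,degrees=True).as_matrix()
    print('INSERT yaw',yaw,'tool y',R[:,1])
    show(' top',M+.15*Z,R);show(' bot',M+.016*Z,R)
    c=Rex(-6)@Ro.from_euler('y',35,degrees=True).as_matrix()
    D=np.c_[-c[:,1],-c[:,0],-c[:,2]]@Ro.from_euler('z',yaw,degrees=True).as_matrix()
    show(' pick',np.array([.4985,-.3545,.151]),D)
E
time python3 a.py
```

```text
INSERT yaw 0 tool y [-0.819   0.0143 -0.5736]
 top [ 33 -18 -46  33 -36 -57] margin 15.0
 bot none
 pick [-20  24  -7   0 -59  14] margin 50.0
INSERT yaw 90 tool y [ 0.0175  0.9998 -0.    ]
 top [  33  -18  -46   33  -36 -147] margin 15.0
 bot none
 pick [-20  24  -7   0 -59 -76] margin 50.0
INSERT yaw 180 tool y [ 0.819  -0.0143  0.5736]
 top [ 33 -18 -46  33 -36 123] margin 15.0
 bot none
 pick [ -20   24   -7    0  -59 -166] margin 12.0
INSERT yaw 270 tool y [-0.0175 -0.9998  0.    ]
 top [ 33 -18 -46  33 -36  33] margin 15.0
 bot none
 pick [-20  24  -7   0 -59 104] margin 50.0
real	0m8.728s
user	0m9.275s
sys	0m0.032s
```

```bash
cat > a.py <<'E'
from h import *
from kin import ik,LO,HI
def show(l,x,R):
    s=ik(x,R,n=25)
    print(l,*[(np.round(q).astype(int).tolist(),int(np.min(np.r_[q-LO,HI-q]))) for q in s])
for t in (12,20,28,35):
    print('GRIP TILT',t)
    dR=Ro.from_euler('y',t,degrees=True).as_matrix()  # tool=rodframe*dR*flip
    F=np.array([[-1.,0,0],[0,1,0],[0,0,-1]])  # x'=-x,y'=y,z'=-z
    T=RX@dR@F; u=-T[:,2]
    for nm,h in(('top',.15+.019),('mid',.1),('bot',.035)): show(' '+nm,M+h*Z-.019*u,T)
    c=Ro.from_euler('z',-6,degrees=True).as_matrix()@dR@F
    show(' pick',np.array([.4985,-.3545,.17])+.019*c[:,2],c); print('   z',c[:,2],T[:,2])
for t in(0,10,20):
    R=Ro.from_euler('zy',[-1,-t],degrees=True).as_matrix();R=np.c_[-R[:,1],-R[:,0],-R[:,2]]
    for q in(.2,1.08): show('push %d %.2f'%(t,q),knob(q,.04)-.03*X,R)
E
python3 a.py
```

```text
GRIP TILT 12
 top ([31, -12, -33, 16, -50, -130], 28)
 mid ([27, -5, -36, 17, -40, -129], 25)
 bot ([24, 2, -38, 19, -30, -130], 20)
 pick ([-19, 29, -1, 3, -72, -78], 60)
   z [-0.2068  0.0217 -0.9781] [ 0.3907 -0.0068 -0.9205]
GRIP TILT 20
 top ([28, -8, -26, 8, -59, -123], 35)
 mid ([25, -1, -28, 9, -50, -121], 33)
 bot ([23, 5, -29, 9, -42, -120], 32)
 pick ([-18, 33, 4, 4, -80, -79], 64)
   z [-0.3401  0.0358 -0.9397] [ 0.2588 -0.0045 -0.9659]
GRIP TILT 28
 top ([25, -4, -19, 3, -68, -117], 42)
 mid ([23, 3, -21, 3, -60, -115], 40)
 bot ([21, 9, -22, 3, -53, -114], 39)
 pick ([-18, 37, 8, 5, -89, -80], 69)
   z [-0.4669  0.0491 -0.8829] [ 0.1219 -0.0021 -0.9925]
GRIP TILT 35
 top ([23, 0, -14, 0, -76, -114], 47)
 mid ([21, 6, -15, 0, -69, -112], 45)
 bot ([20, 12, -16, 0, -62, -111], 45)
 pick ([-17, 40, 11, 6, -96, -80], 69)
   z [-0.5704  0.06   -0.8192] [-0. -0. -1.]
push 0 0.20 ([32, 21, -19, 0, -50, -33], 40)
push 0 1.08 ([29, 24, -9, 0, -58, -30], 48)
push 10 0.20 ([35, 17, -30, 10, -35, -44], 26)
push 10 1.08 ([31, 19, -19, 8, -43, -37], 34)
push 20 0.20 ([35, 14, -46, 40, -18, -73], 8)
push 20 1.08 ([33, 16, -32, 24, -27, -54], 18)
```

```bash
cat >> h.py <<'E'
_R=Ro.from_euler('zy',[-1,-10],degrees=True).as_matrix();P10=np.c_[-_R[:,1],-_R[:,0],-_R[:,2]]
E
python3 -m handwheel '[[[0,0,0,0,0,-0.03,0],[0,0,0,0,0,-0.03,0],[0,0,0,0,0,-0.03,0],[0,0,0,0,0,-0.03,0],[-0.9,0,0,0,0,0,0],[-0.9,0,0,0,0,0,0],[-0.9,0,0,0,0,0,0],[-0.9,0,0,0,0,0,0],[0,0,0,0,0,0,0]]]'
python3 - <<'E'
from h import *
go(knob(.2,.036)-.05*X,P10);print(r.sense()['joints'])
E
```

```text
time_s: 4.25
tcp_pos: [0.4644, 0.1673, 0.2626]
ee_rot: [[-0.032, -0.941, 0.337], [-0.999, 0.03, -0.012], [0.001, -0.337, -0.941]]
wrist_force: [0.4, 0.7, -0.1]
gripper_width: 0.005
gripper_force: 0.0
pos [0.4644 0.1673 0.2626] d_tool [0.0178 0.0046 0.1776] len 0.17854956207305742
rot units [-1.6191 -0.0762 -0.1297]
[ 47.3385  -1.8026 -33.5126  20.482  -47.0296 -61.7476]
```

```bash
python3 -m handwheel '[[[-0.81,-0.04,-0.06,0,0,0,0],[-0.81,-0.04,-0.07,0,0,0,0],[0,0,0,0,0,0,0]]]'
python3 - <<'E'
from h import *
go(knob(.2,.036)-.05*X,P10);go(knob(.2,.036)-.028*X,P10)
for q in(.4,.6,.8,1,1.08,1.12): print(q,P10.T@(knob(q)-knob(.2)))
E
```

```text
time_s: 4.55
tcp_pos: [0.4642, 0.1643, 0.2607]
ee_rot: [[-0.02, -0.985, 0.173], [-1.0, 0.02, -0.005], [0.001, -0.173, -0.985]]
wrist_force: [-0.4, -0.2, 0.1]
gripper_width: 0.005
gripper_force: 0.0
pos [0.4642 0.1643 0.2607] d_tool [ 0.0154 -0.0257  0.174 ] len 0.17653632649000067
rot units [ 0.002  -0.0467 -0.0238]
pos [0.4642 0.1643 0.2607] d_tool [ 0.0154 -0.0457  0.1647] len 0.17157302356084947
rot units [ 0.002  -0.0467 -0.0238]
0.4 [-0.0038 -0.0141 -0.0065]
0.6 [-0.0045 -0.0285 -0.0133]
0.8 [-0.002  -0.0428 -0.02  ]
1 [ 0.0036 -0.0564 -0.0263]
1.08 [ 0.0066 -0.0615 -0.0287]
1.12 [ 0.0083 -0.0639 -0.0298]
```

```bash
python3 -m handwheel '[[[0,0,0,0.0154,0,0.02,0],[0,0,0,0,-0.006,0.038,0],[0,0,0,0,-0.006,0.038,0],[0,0,0,0,-0.006,0.038,0],[0,0,0,0,-0.006,0.03,0],[0,0,0,0,0,0.01,0],[0,0,0,0,0,0,0]]]'
python3 - <<'E'
from h import *
go(knob(.2,.036)-.05*X,P10);print(r.sense()['wrist_force']);save('top','p2.png',(230,130,120,90),5)
E
```

```text
time_s: 5.25
tcp_pos: [0.5143, 0.1462, 0.0915]
ee_rot: [[-0.02, -0.985, 0.169], [-1.0, 0.019, -0.008], [0.004, -0.169, -0.986]]
wrist_force: [0.7, -0.2, 0.8]
gripper_width: 0.008
gripper_force: 0.0
pos [0.5143 0.1462 0.0915] d_tool [-0.0014 -0.0054 -0.0015] len 0.0057484805156954085
rot units [ 0.0473 -0.0744 -0.0161]
[ 0.7324 -0.1999  0.7684]
```

View pics/p2.png

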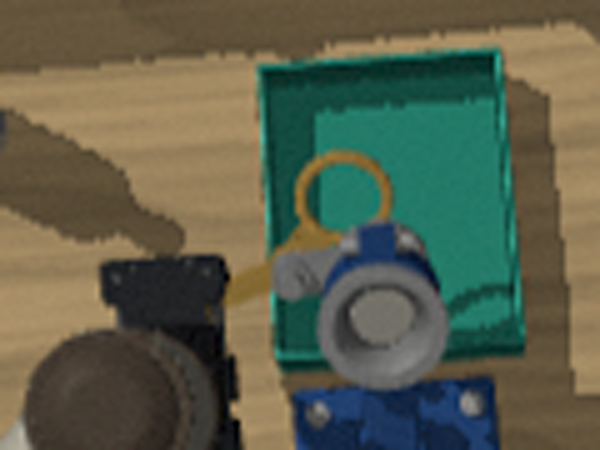

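The gripper body hides the knob and stays well clear of the barrel. Now I push along the arc.

```bash
python3 -m handwheel '[[[0,0,0,0,-0.008,-0.003,0],[0,0,0,0,-0.008,-0.003,0],[0,0,0,-0.001,-0.009,-0.004,0],[0,0,0,-0.002,-0.007,-0.0035,0],[0,0,0,-0.002,-0.007,-0.0035,0],[0,0,0,0,0,0,0]]]'
python3 -m handwheel '[[[0,0,0,-0.001,-0.007,-0.0033,0],[0,0,0,0,-0.007,-0.0033,0],[0,0,0,0.001,-0.007,-0.0033,0],[0,0,0,0.002,-0.007,-0.0033,0],[0,0,0,0,0,0,0]]]'
python3 - <<'E'
from h import *
go(knob(1.08,.036)-.028*X,P10);print(r.sense()['wrist_force'])
E
```

```text
time_s: 5.9
tcp_pos: [0.5526, 0.1521, 0.1182]
ee_rot: [[-0.022, -0.985, 0.173], [-1.0, 0.021, -0.003], [-0.0, -0.173, -0.985]]
wrist_force: [-4.5, 1.0, 1.8]
gripper_width: 0.003
gripper_force: 1.7
time_s: 6.4
tcp_pos: [0.5773, 0.1487, 0.1352]
ee_rot: [[-0.022, -0.985, 0.172], [-1.0, 0.022, -0.004], [0.0, -0.172, -0.985]]
wrist_force: [-3.9, -0.1, 1.9]
gripper_width: 0.006
gripper_force: 1.7
pos [0.5773 0.1487 0.1352] d_tool [ 0.0088 -0.0172 -0.0073] len 0.020682427384703325
rot units [ 0.0142 -0.0415 -0.0429]
[-3.8713 -0.1472  1.9129]
```

Contact is about 4 N and the carrier is turning. I'll go on gently to the stop.

```bash
python3 -m handwheel '[[[0,0,0,0.002,-0.006,-0.0027,0],[0,0,0,0.002,-0.006,-0.0027,0],[0,0,0,0,0,0,0]]]' | grep -E 'tcp|wrist'
python3 -m handwheel '[[[0,0,0,0.002,-0.004,-0.0018,0],[0,0,0,0,0,0,0]]]'| grep -E 'tcp|wrist'
python3 -m handwheel '[[[0,0,0,0.001,-0.003,-0.0013,0],[0,0,0,0,0,0,0]]]'| grep -E 'tcp|wrist'
```

```text
tcp_pos: [0.5848, 0.1445, 0.1403]
wrist_force: [-12.4, 4.5, 2.5]
tcp_pos: [0.5851, 0.1436, 0.1406]
wrist_force: [-19.4, 14.4, 0.9]
tcp_pos: [0.5852, 0.1434, 0.1407]
wrist_force: [-27.1, 19.4, -1.4]
```

```bash
cat >> h.py <<'E'
dR=Ro.from_euler('y',20,degrees=True).as_matrix();F=np.diag([-1.,1,-1])
H=np.array([.4985,-.3545,.17]);HR=Ro.from_euler('z',-6,degrees=True).as_matrix();PICK=HR@dR@F
def pick(dz=0): return H+[0,0,dz]+.019*PICK[:,2]
INS=RX@dR@F
def ins(tip): # tip = height of rod tip along Z above mouth
    return M+(tip+.16)*Z+.019*INS[:,2]
E
python3 -m handwheel '[[[0,0,0,0,0.025,0,0],[0,0,0,0,0.035,-0.01,0],[0,0,0,0,0,-0.045,0],[0,0,0,0,0,-0.045,0],[0,0,0,0,0,-0.045,0],[0,0,0,0,0,-0.045,0.0],[0,0,0,0,0,0,0]]]' | grep -E 'tcp|wrist|time'
python3 - <<'E'
from h import *
go(pick(.13),PICK);a=cams.capture('top')[130:220,230:350,::-1];b=cams.capture('side')[150:240,245:365,::-1]
cv2.imwrite('pics/p3.png',np.hstack([cv2.resize(i,(400,300),interpolation=cv2.INTER_CUBIC) for i in(a,b)]))
E
```

```text
time_s: 7.8
tcp_pos: [0.5054, 0.1449, 0.3314]
wrist_force: [0.8, 0.5, -0.2]
pos [0.5054 0.1449 0.3314] d_tool [0.4993 0.0117 0.0443] len 0.5013492398194647
rot units [-4.0584  4.0648 15.4194]
```

View pics/p3.png

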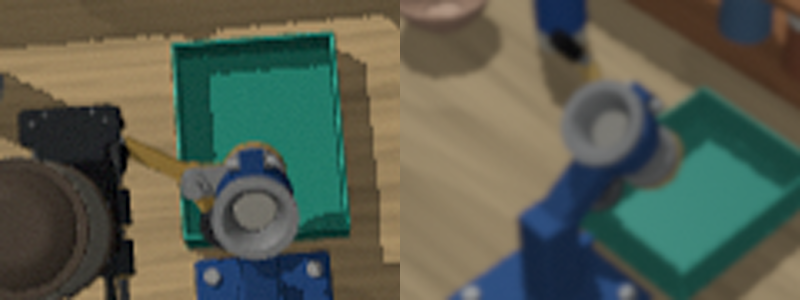

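The lever now points forward and the ring is under the barrel, so the carrier is open. On to the rod.

```bash
python3 -m handwheel '[[[0,0,0,0.0415,0.001,0,0.087],[0,0,0,0.0415,0.001,0,0.087],[0,0,0,0.0415,0.001,0,0.087],[0,0,0,0.0415,0.001,0,0.087],[0,0,0,0.0415,0.001,0,0.087],[0,0,0,0.0415,0.001,0,0.087],[0,0,0,0.0415,0.001,0,0.087],[0,0,0,0.0415,0.001,0,0.087],[0,0,0,0.0415,0.001,0,0.087],[0,0,0,0.0415,0.001,0,0.087],[0,0,0,0.0415,0.001,0,0.087],[0,0,0,0.0415,0.001,0,0.087]]]' | grep -E 'tcp|wrist|time'
python3 -m handwheel '[[[-0.34,0.34,1.28,0,0,0,0.087],[-0.34,0.34,1.28,0,0,0,0.087],[-0.34,0.34,1.28,0,0,0,0.087],[-0.34,0.34,1.28,0,0,0,0.087],[-0.34,0.34,1.28,0,0,0,0.087],[-0.34,0.34,1.28,0,0,0,0.087],[-0.34,0.34,1.28,0,0,0,0.087],[-0.34,0.34,1.28,0,0,0,0.087],[-0.34,0.34,1.28,0,0,0,0.087],[-0.34,0.34,1.28,0,0,0,0.087],[-0.34,0.34,1.28,0,0,0,0.087],[-0.34,0.34,1.28,0,0,0,0.087]]]' | grep -E 'tcp|wrist|time'
python3 - <<'E'
from h import *
go(pick(.13),PICK);print(r.sense()['joints'])
E
```

```text
time_s: 9.1
tcp_pos: [0.4791, -0.3559, 0.319]
wrist_force: [0.9, 0.3, 0.3]
time_s: 10.3
tcp_pos: [0.4798, -0.3539, 0.3188]
wrist_force: [0.3, -1.1, -0.1]
pos [ 0.4798 -0.3539  0.3188] d_tool [-0.0247  0.0017  0.0297] len 0.038612732834484784
rot units [-0.075  -0.2181 -0.0394]
[ -18.312    27.0768   17.1154    4.9703 -100.7714  -77.8095]
```

```bash
python3 -m handwheel '[[[-0.07,-0.22,-0.04,-0.0247,0.0017,0.0297,0.087],[0,0,0,0,0,0,0.087]]]' | grep -E 'tcp|wrist|time'
python3 - <<'E'
from h import *
go(pick(.13),PICK);go(pick(0.003),PICK)
E
```

```text
time_s: 10.5
tcp_pos: [0.491, -0.3529, 0.2777]
wrist_force: [1.7, -0.2, -2.0]
pos [ 0.491  -0.3529  0.2777] d_tool [ 0.0005 -0.0007 -0.0045] len 0.0046237126228152155
rot units [ 0.0262 -0.0549  0.0586]
pos [ 0.491  -0.3529  0.2777] d_tool [-0.0436 -0.0013  0.1146] len 0.1225786242565242
rot units [ 0.0262 -0.0549  0.0586]
```

```bash
python3 -m handwheel '[[[0,0,0.05,-0.0109,0,0.0286,0.087],[0,0,0,-0.0109,0,0.0286,0.087],[0,0,0,-0.0109,0,0.0286,0.087],[0,0,0,-0.0109,-0.001,0.0286,0.087],[0,0,0,0,0,0,0.087]]]' | grep -E 'tcp|wrist|time'
python3 - <<'E'
from h import *
go(pick(0.003),PICK)
a=cams.capture('top')[160:235,380:480,::-1];b=cams.capture('side')[235:310,350:450,::-1]
cv2.imwrite('pics/p4.png',np.hstack([cv2.resize(i,(400,300),interpolation=cv2.INTER_CUBIC) for i in(a,b)]))
E
```

```text
time_s: 11.0
tcp_pos: [0.4917, -0.3542, 0.1579]
wrist_force: [0.6, 0.2, -0.3]
pos [ 0.4917 -0.3542  0.1579] d_tool [-0.0012  0.0004  0.0025] len 0.002776669813146966
rot units [ 0.0065 -0.0514  0.0061]
```

View pics/p4.png

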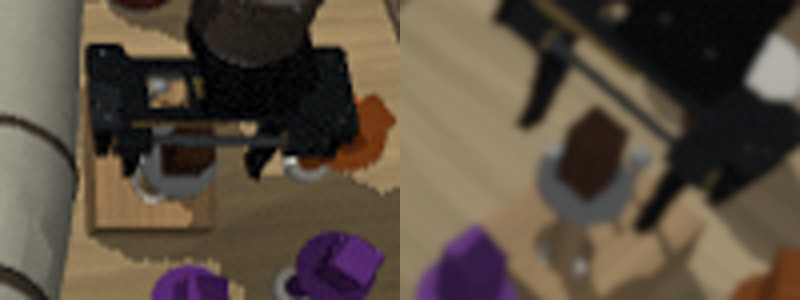

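The handle sits centrally between the fingers, so I close them.

```bash
python3 -m handwheel '[[[0,0,0,-0.001,0,0.002,0.087],[0,0,0,0,0,0,0.0],[0,0,0,0,0,0,0.0],[0,0,0,0,0,0,0.0],[0,0,0,0,0,0,0.0],[0,0,0,0,0,0,0.0],[0,0,0,0,0,0,0],[0,0,0,0,0,0,0]]]'
python3 - <<'E'
from h import *
go(pick(0),PICK);print(r.sense()['ee_rot'].T@[0,0,1])
E
```

```text
time_s: 11.9
tcp_pos: [0.4949, -0.3553, 0.1598]
ee_rot: [[-0.936, 0.104, -0.336], [0.098, 0.995, 0.033], [0.337, -0.002, -0.941]]
wrist_force: [-0.3, 0.8, -0.6]
gripper_width: 0.445
gripper_force: 0.0
pos [ 0.4949 -0.3553  0.1598] d_tool [0.0003 0.0012 0.0082] len 0.008264349394699102
rot units [-0.0228  0.0464  0.0004]
[ 0.3375 -0.0022 -0.9413]
```

```bash
python3 -m handwheel '[[[0,0,0,0,0.001,0.002,0.06],[0,0,0,0,0,0.005,0.06],[0,0,0,0,0,0,0.06],[0,0,0,0,0,0,0.03],[0,0,0,0,0,0,0.0],[0,0,0,0,0,0,0.0],[0,0,0,0,0,0,0],[0,0,0,0,0,0,0],[0,0,0,0,0,0,0],[0,0,0,0,0,0,0],[0,0,0,0,0,0,0]]]'
python3 - <<'E'
from h import *
go(pick(0),PICK)
E
```

```text
time_s: 13.0
tcp_pos: [0.4927, -0.354, 0.153]
ee_rot: [[-0.936, 0.104, -0.336], [0.098, 0.995, 0.033], [0.337, -0.002, -0.941]]
wrist_force: [0.4, -0.4, -1.1]
gripper_width: 0.344
gripper_force: 29.9
pos [ 0.4927 -0.354   0.153 ] d_tool [0.0003 0.0001 0.001 ] len 0.0010946422617070413
rot units [-0.0198  0.0473  0.0012]
```

```bash
cat >> h.py <<'E'
TG=np.array([.4927,-.354,.153]);RG=np.array([[-0.936,0.104,-0.336],[0.098,0.995,0.033],[0.337,-0.002,-0.941]]);RG=Ro.from_matrix(RG).as_matrix()
ROD0=np.array([.4985,-.3545,.0101]) # tip when stood in hole
TIPT=RG.T@(ROD0-TG);AXT=RG.T@np.array([0,0,1.])
RR=RG.T@HR # rod axes in tool
def tip(s=None):
    s=s or r.sense();return s['tcp_pos']+s['ee_rot']@TIPT,s['ee_rot']@AXT
INS=RX@RR.T
def ins(t): return M+t*Z-INS@TIPT
def bore(s=None): # tip in mouth frame, axis error
    p,a=tip(s);return RX.T@(p-M)*1000,np.degrees(RX.T@a)
E
python3 -m handwheel '[[[0,0,0,0.0034,0,-0.0094,0],[0,0,0,0.0068,0,-0.019,0],[0,0,0,0.0068,0,-0.019,0],[0,0,0,0,0,0,0]]]'
python3 - <<'E'
from h import *
print(tip());go(ins(.06),INS);print(ins(.06))
E
```

```text
time_s: 13.4
tcp_pos: [0.4941, -0.3551, 0.2071]
ee_rot: [[-0.938, 0.103, -0.33], [0.099, 0.995, 0.029], [0.331, -0.005, -0.944]]
wrist_force: [-0.1, -0.1, -1.3]
gripper_width: 0.343
gripper_force: 29.9
(array([ 0.5008, -0.3561,  0.0643]), array([-0.0062,  0.0039,  1.    ]))
pos [ 0.4941 -0.3551  0.2071] d_tool [ 0.1608  0.3601 -0.109 ] len 0.40911705381826374
rot units [-0.0005 -5.7697 -0.8297]
[0.4164 0.0158 0.3614]
```

```bash
python3 -m handwheel '[[[0,0,0,0.0118,0,-0.033,0],[0,0,0,0.0118,0,-0.033,0],[0,0,0,0.0118,0,-0.033,0],[0,0,0,0.0118,0,-0.033,0],[0,0,0,0.0118,0,-0.033,0],[0,0,0,0.0118,0,-0.033,0],[0,0,0,0.01,0.04,0,0],[0,0,0,0.01,0.04,0,0],[0,0,0,0.01,0.04,0,0],[0,0,0,0.01,0.04,0,0],[0,0,0,0.01,0.04,0,0],[0,0,0,0.01,0.04,0,0]]]' | grep -E 'tcp|wrist|time'
python3 -m handwheel '[[[0,0,0,0.01,0.04,0,0],[0,0,0,0.01,0.04,0,0],[0,0,0,0.01,0.04,0,0],[0,-0.96,-0.14,0,0,0,0],[0,-0.96,-0.14,0,0,0,0],[0,-0.96,-0.14,0,0,0,0],[0,-0.96,-0.14,0,0,0,0],[0,-0.96,-0.14,0,0,0,0],[0,-0.96,-0.14,0,0,0,0],[0,0,0,0,0,0,0],[0,0,0,0,0,0,0]]]' | grep -E 'tcp|wrist|time'
python3 - <<'E'
from h import *
go(ins(.06),INS);print(bore(),r.sense()['joints'],r.sense()['wrist_force'])
E
```

```text
time_s: 14.6
tcp_pos: [0.4609, -0.1073, 0.4329]
wrist_force: [0.7, 0.8, -1.2]
time_s: 15.7
tcp_pos: [0.445, 0.0133, 0.4431]
wrist_force: [0.6, 0.2, -2.6]
pos [0.445  0.0133 0.4431] d_tool [0.0486 0.0019 0.0717] len 0.08667155734413125
rot units [ 0.0373 -0.0867 -0.0004]
(array([ 69.1142,  -1.4879, 110.4547]), array([ 0.5198, -0.2095, 57.293 ])) [  27.7867   -9.2179   -9.0268    7.1381  -77.2384 -119.5573] [ 0.5926  0.1769 -2.5922]
```

```bash
python3 -m handwheel '[[[0.04,-0.09,0,0.024,0.001,0.036,0],[0,0,0,0.024,0.001,0.035,0],[0,0,0,0,0,0,0],[0,0,0,0,0,0,0]]]' | grep -E 'tcp|wrist|time'
python3 - <<'E'
from h import *
go(ins(.02),INS);print(bore(),r.sense()['wrist_force'],r.sense()['ee_rot'].T@-Z)
E
```

```text
time_s: 16.1
tcp_pos: [0.4198, 0.0161, 0.3637]
wrist_force: [0.4, -0.2, 0.5]
pos [0.4198 0.0161 0.3637] d_tool [-0.0095 -0.0002  0.0391] len 0.04020095736740244
rot units [-0.0142  0.0307  0.0003]
(array([ 4.592 ,  0.1125, 60.0062]), array([-0.1841,  0.0795, 57.2954])) [ 0.4071 -0.21    0.4516] [-0.3344  0.0034  0.9424]
```

```bash
python3 -m handwheel '[[[0,0.03,0,-0.0048,0,0.0195,0],[0,0,0,-0.0047,0,0.0195,0],[0,0,0,0,0,0,0],[0,0,0,0,0,0,0]]]' | grep -E 'tcp|wrist|time'
python3 - <<'E'
from h import *
go(ins(.02),INS);s=r.sense();print(bore(s),RX.T@s['wrist_force'])
a=cams.capture('top')[150:225,260:360,::-1];b=cams.capture('side')[150:225,260:360,::-1]
cv2.imwrite('pics/p5.png',np.hstack([cv2.resize(i,(400,300),interpolation=cv2.INTER_CUBIC) for i in(a,b)]))
E
```

```text
time_s: 16.5
tcp_pos: [0.4401, 0.016, 0.3303]
wrist_force: [-0.1, 0.2, -1.3]
pos [0.4401 0.016  0.3303] d_tool [ 0.0012 -0.0006  0.0014] len 0.001938166350212375
rot units [ 0.0018  0.0295 -0.0118]
(array([ 2.0345,  0.5473, 20.9529]), array([-0.177 ,  0.0136, 57.2955])) [-0.8456  0.2221 -1.0221]
```

```bash
cat > m.py <<'E'
from h import *
s=r.sense();print('tip mm in mouth frame',bore(s)[0],'ax',bore(s)[1][:2],'F',RX.T@s['wrist_force'],'M',s['moment'],'t',s['time_s'],s['gripper_width'])
E
python3 -m handwheel '[[[0,0,0,-0.001,0,0.0057,0],[0,0,0,-0.002,0,0.0057,0],[0,0,0,-0.002,0,0.0057,0],[0,0,0,0,0,0,0]]]' | grep -E 'wrist'; python3 m.py
python3 -m handwheel '[[[0,0,0,-0.001,0,0.0028,0],[0,0,0,-0.001,0,0.0028,0],[0,0,0,0,0,0,0]]]' | grep -E 'wrist'; python3 m.py
```

```text
wrist_force: [0.2, -0.0, -3.0]
tip mm in mouth frame [-4.405  -0.509   1.2611] ax [0.1629 0.0849] F [-1.5533  0.003  -2.5641] M [-0.0302  0.6175  0.0159] t 17.0 0.34637291032106704
wrist_force: [0.3, 0.4, -1.3]
tip mm in mouth frame [-3.7933 -0.3314 -4.219 ] ax [0.0983 0.0559] F [-0.5035  0.4436 -1.2136] M [0.041  0.6103 0.0192] t 17.3 0.34455134762878825
```

```bash
python3 -m handwheel '[[[0,0,0,-0.0028,0,-0.001,0],[0,0,0,0,0,0,0]]]' | grep -E 'wrist'; python3 m.py
python3 -m handwheel '[[[0,0,0,-0.001,0,0.0028,0],[0,0,0,-0.001,0,0.0028,0],[0,0,0,0,0,0,0],[0,0,0,0,0,0,0]]]' | grep -E 'wrist'; python3 m.py
```

```text
wrist_force: [-0.1, 0.7, -2.2]
tip mm in mouth frame [ 0.4148 -0.0882 -3.7399] ax [-0.0025  0.0264] F [-1.3272  0.6677 -1.7569] M [-0.0051  0.5718  0.067 ] t 17.5 0.34530483435203757
wrist_force: [0.4, 0.2, -1.8]
tip mm in mouth frame [-0.6493 -0.3617 -9.9561] ax [0.0768 0.0519] F [-0.7301  0.1583 -1.7257] M [ 0.0737  0.6018 -0.0141] t 17.9 0.3444250876287736
```

```bash
python3 -m handwheel '[[[0,0,0,-0.001,0,0.0028,0],[0,0,0,0,0,0,0],[0,0,0,0,0,0,0]]]' >/dev/null; python3 m.py
python3 -m handwheel '[[[0,0,0,-0.001,0,0.0028,0],[0,0,0,0,0,0,0],[0,0,0,0,0,0,0]]]' >/dev/null; python3 m.py
python3 -m handwheel '[[[0,0,0,-0.001,0,0.0028,0],[0,0,0,0,0,0,0],[0,0,0,0,0,0,0]]]'>/dev/null; python3 m.py
```

```text
tip mm in mouth frame [ -0.534   -0.2868 -12.8679] ax [0.0641 0.0424] F [-0.7469 -0.3729 -2.1172] M [0.0754 0.5886 0.0357] t 18.2 0.3453789108365695
tip mm in mouth frame [ -0.9696  -0.143  -16.0147] ax [0.0983 0.0289] F [-1.4329  0.3329 -1.5751] M [0.4612 0.9484 0.1737] t 18.5 0.34698252140687186
tip mm in mouth frame [ -0.985   -0.1764 -19.1086] ax [0.1007 0.0345] F [-1.8554  2.2205 -2.2558] M [0.6314 0.9909 0.2765] t 18.8 0.343229045822657
```

```bash
python3 -m handwheel '[[[0,0,0,0.0009,0.0015,0.0003,0],[0,0,0,0,0,0,0],[0,0,0,0,0,0,0]]]' >/dev/null; python3 m.py
python3 -m handwheel '[[[0,0,0,-0.001,0,0.0028,0],[0,0,0,0,0,0,0],[0,0,0,0,0,0,0]]]' >/dev/null; python3 m.py
```

```text
tip mm in mouth frame [ -0.7638   1.1972 -18.5302] ax [-0.0065  0.0393] F [-1.2828  0.0396 -2.305 ] M [ 0.0719  0.5978 -0.057 ] t 19.1 0.3394893372025408
tip mm in mouth frame [ -1.4493   1.1136 -21.7935] ax [0.062  0.0502] F [-1.2551  0.1838 -1.6194] M [ 0.0212  0.5528 -0.0162] t 19.4 0.3454025452021465
```

```bash
python3 -m handwheel '[[[0,0,0,-0.001,0.0003,0.0028,0],[0,0,0,0,0,0,0],[0,0,0,0,0,0,0]]]' >/dev/null; python3 m.py
python3 -m handwheel '[[[0,0,0,-0.001,0,0.0028,0],[0,0,0,0,0,0,0],[0,0,0,0,0,0,0]]]' >/dev/null; python3 m.py
python3 -m handwheel '[[[0,0,0,-0.001,0,0.0028,0],[0,0,0,0,0,0,0],[0,0,0,0,0,0,0]]]'>/dev/null; python3 m.py
```

```text
tip mm in mouth frame [ -0.9956   1.25   -24.1246] ax [0.026 0.056] F [-0.4802 -0.2434  4.6823] M [-0.0539  1.3574 -0.0509] t 19.7 0.34597572508551205
tip mm in mouth frame [ -0.9853   1.193  -27.0063] ax [0.0222 0.058 ] F [-1.7657 -0.7232  7.3971] M [-0.0984  1.6341 -0.098 ] t 20.0 0.3475474574546207
tip mm in mouth frame [ -0.9901   1.1733 -29.9966] ax [0.0228 0.0597] F [-0.5387 -0.6096  7.5566] M [-0.1248  1.5445 -0.0549] t 20.3 0.3436484797527137
```

The follower is met at about 23 mm depth and is moving at about 9 N. Lateral forces stay small, so I go on.

```bash
python3 -m handwheel '[[[0,0,0,-0.001,0,0.0028,0],[0,0,0,-0.001,0,0.0028,0],[0,0,0,-0.001,0,0.0028,0],[0,0,0,-0.001,0,0.0028,0],[0,0,0,0,0,0,0]]]' >/dev/null; python3 m.py
python3 -m handwheel '[[[0,0,0,-0.001,0,0.0028,0],[0,0,0,-0.001,0,0.0028,0],[0,0,0,-0.001,0,0.0028,0],[0,0,0,-0.001,0,0.0028,0],[0,0,0,0,0,0,0]]]' >/dev/null; python3 m.py
```

```text
tip mm in mouth frame [ -2.7836   0.748  -42.4535] ax [0.1775 0.105 ] F [-2.4197 -0.7488  4.2134] M [-0.2689  1.5586 -0.1748] t 20.8 0.3386408624644687
tip mm in mouth frame [ -2.9364   0.6605 -54.3272] ax [0.1986 0.1133] F [-2.7173 -1.1401  6.4315] M [-0.1893  1.891  -0.1172] t 21.3 0.3447761371826491
```

```bash
python3 -m handwheel '[[[0,0,0,0,0,0,0],[0,0,0,0,0,0,0]]]' >/dev/null; python3 m.py
python3 -m handwheel '[[[0,0,0,-0.001,0,0.0028,0],[0,0,0,-0.001,0,0.0028,0],[0,0,0,-0.001,0,0.0028,0],[0,0,0,0,0,0,0],[0,0,0,0,0,0,0]]]' >/dev/null; python3 m.py
```

```text
tip mm in mouth frame [ -2.9121   0.6845 -54.3101] ax [0.1938 0.1105] F [-1.8869 -1.0553  5.8373] M [-0.2338  1.8479 -0.1605] t 21.5 0.33968170835257505
tip mm in mouth frame [ -2.9763   0.6553 -63.2683] ax [0.1963 0.1112] F [-2.4395 -0.213   5.093 ] M [-0.1834  1.7892 -0.1483] t 22.0 0.33934670302918085
```

Forces are low and steady, so I continue.

```bash
python3 -m handwheel '[[[0,0,0,-0.001,0,0.0028,0],[0,0,0,-0.001,0,0.0028,0],[0,0,0,-0.001,0,0.0028,0],[0,0,0,-0.001,0,0.0028,0],[0,0,0,-0.001,0,0.0028,0],[0,0,0,0,0,0,0]]]' >/dev/null; python3 m.py
python3 -m handwheel '[[[0,0,0,-0.001,0,0.0028,0],[0,0,0,-0.001,0,0.0028,0],[0,0,0,-0.001,0,0.0028,0],[0,0,0,-0.001,0,0.0028,0],[0,0,0,-0.001,0,0.0028,0],[0,0,0,0,0,0,0]]]' >/dev/null; python3 m.py
```

```text
tip mm in mouth frame [ -3.1173   0.6786 -78.242 ] ax [0.2048 0.1066] F [-2.2733 -0.0702  4.4488] M [-0.2441  1.7185 -0.158 ] t 22.6 0.33833980527763
tip mm in mouth frame [ -3.1541   0.9827 -93.9226] ax [0.2051 0.0871] F [-3.0305 -0.6604 -2.5242] M [-0.1618  1.4633 -0.1348] t 23.2 0.3428984768095324
```

```bash
python3 -m handwheel '[[[0,0,0,-0.001,0,0.0028,0],[0,0,0,-0.001,0,0.0028,0],[0,0,0,-0.001,0,0.0028,0],[0,0,0,-0.001,0,0.0028,0],[0,0,0,0,0,0,0],[0,0,0,0,0,0,0]]]' >/dev/null; python3 m.py
python3 -m handwheel '[[[0,0,0,-0.001,0,0.0028,0],[0,0,0,-0.001,0,0.0028,0],[0,0,0,0,0,0,0],[0,0,0,0,0,0,0]]]' >/dev/null; python3 m.py
python3 - <<'E'
from h import *
a=cams.capture('top');b=cams.capture('side')
hs=lambda i:cv2.cvtColor(i,cv2.COLOR_RGB2HSV)
for n,i,p in(('t',a,'pics/t0.png'),('s',b,'pics/s0.png')):
    o=cv2.imread(p)[:,:,::-1]
    tub=cv2.morphologyEx(((hs(o)[:,:,0]>75)&(hs(o)[:,:,0]<100)&(hs(o)[:,:,1]>100)).astype(np.uint8),3,np.ones((15,15)))
    w=((hs(i)[:,:,1]<70)&(hs(i)[:,:,2]>90)&(tub>0)).astype(np.uint8)
    k,l,st,c=cv2.connectedComponentsWithStats(w);print(n,[(st[j,4],c[j].round(0)) for j in range(1,k) if st[j,4]>25])
cv2.imwrite('pics/p6.png',np.hstack([cv2.resize(i[:,:,::-1],(400,400),interpolation=cv2.INTER_CUBIC) for i in(a[130:220,260:350],b[165:255,290:380])]))
E
```

```text
tip mm in mouth frame [  -2.5372    1.231  -105.5042] ax [0.1364 0.0517] F [-4.7177 -0.8842 -4.491 ] M [-0.0803  1.9974 -0.0469] t 23.8 0.3426500510207297
tip mm in mouth frame [   0.1067    1.9325 -110.9279] ax [-0.1021 -0.0261] F [-1.715  -0.2384 -1.8716] M [ 0.113   1.0847 -0.0197] t 24.2 0.3459550210478417
t [(np.int32(76), array([289., 184.])), (np.int32(35), array([134., 305.]))]
s [(np.int32(153), array([321., 210.]))]
```

View pics/p6.png

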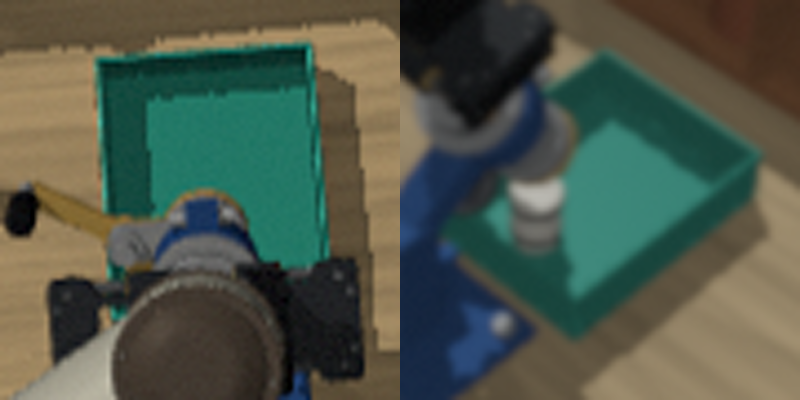

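The side view shows the follower's white top at about (321,208) and its bottom at about (320,222), below the ring. I'll check the geometry to see whether it stands in the tub.

```bash
python3 - <<'E'
from h import *
print('O',O,'bottom@.008',onz('side',(320.4,221),.008),'top@.058',onz('side',(321.2,208),.058))
p=O-.06*Z;print('if hanging: centre proj',proj('side',[O-.01*Z,O-.035*Z,O-.06*Z]))
E
python3 -m handwheel '[[[0,0,0,0,0,0,0]]]' >/dev/null; python3 m.py
```

```text
O [0.6006 0.0127 0.1084] bottom@.008 [ 0.5907 -0.0034  0.008 ] top@.058 [0.6021 0.0049 0.058 ]
if hanging: centre proj [[320.6127 197.3218]
 [323.5741 199.4724]
 [326.4339 201.5493]]
tip mm in mouth frame [  -0.023     1.87   -110.7436] ax [-0.0944 -0.0236] F [-1.5883  0.3919 -1.7786] M [0.1405 0.7826 0.0477] t 24.4 0.3430787897380672
```

The follower stands upright on the tub floor at about (.60, 0), clear of the ring. I retract the rod.

```bash
python3 -m handwheel '[[[0,0,0,0.0017,0,-0.0047,0],[0,0,0,0.0017,0,-0.0047,0],[0,0,0,0.0017,0,-0.0047,0],[0,0,0,0.0017,0,-0.0047,0],[0,0,0,0.0017,0,-0.0047,0],[0,0,0,0.0017,0,-0.0047,0],[0,0,0,0,0,0,0]]]' >/dev/null; python3 m.py
python3 -m handwheel '[[[0,0,0,0.0017,0,-0.0047,0],[0,0,0,0.0017,0,-0.0047,0],[0,0,0,0.0017,0,-0.0047,0],[0,0,0,0.0017,0,-0.0047,0],[0,0,0,0.0017,0,-0.0047,0],[0,0,0,0.0017,0,-0.0047,0],[0,0,0,0.0017,0,-0.0047,0],[0,0,0,0.0017,0,-0.0047,0],[0,0,0,0,0,0,0]]]' >/dev/null; python3 m.py
```

```text
tip mm in mouth frame [ -2.3833   1.0084 -80.0365] ax [0.114  0.0598] F [-4.7875 -0.2584  0.4804] M [-0.1541  2.3899 -0.1025] t 25.1 0.3421735273645535
tip mm in mouth frame [ -0.7961   1.5306 -39.809 ] ax [-0.0359  0.0166] F [-4.9667 -1.3     1.5228] M [-0.1823  2.5847 -0.1093] t 26.0 0.34530397291257836
```

```bash
python3 -m handwheel '[[[0,0,0,0.0025,0,-0.0043,0],[0,0,0,0.0025,0,-0.0045,0],[0,0,0,0.0017,0,-0.0047,0],[0,0,0,0.0017,0,-0.0047,0],[0,0,0,0.0017,0,-0.0047,0],[0,0,0,0.0017,0,-0.0047,0],[0,0,0,0.0017,0,-0.0047,0],[0,0,0,0.0034,0,-0.0094,0],[0,0,0,0.0068,0,-0.0188,0],[0,0,0,0.0068,0,-0.0188,0],[0,0,0,0.0068,0,-0.0188,0],[0,0,0,0,0,0,0]]]' >/dev/null; python3 m.py
python3 - <<'E'
from h import *
R=RG; p=TG+[0,0,.24];go(p,R);go(TG+[0,0,.07],R)
E
```

```text
tip mm in mouth frame [-0.8401  2.4641 66.598 ] ax [-0.2968 -0.1328] F [-0.305   0.3222 -1.6203] M [ 0.1055  0.5126 -0.0352] t 27.2 0.3465222343727668
pos [0.4113 0.018  0.3658] d_tool [-0.0918 -0.3706 -0.0027] len 0.38178883596130786
rot units [-0.0088  5.8798  0.8408]
pos [0.4113 0.018  0.3658] d_tool [-0.0462 -0.3706  0.1611] len 0.4067283787122558
rot units [-0.0088  5.8798  0.8408]
```

```bash
python3 -m handwheel '[[[0,0,0,0.0093,0,-0.035,0],[0,0,0,0.0093,0,-0.035,0],[0,0.98,0.14,0,0,0,0],[0,0.98,0.14,0,0,0,0],[0,0.98,0.14,0,0,0,0],[0,0.98,0.14,0,0,0,0],[0,0.98,0.14,0,0,0,0],[0,0.98,0.14,0,0,0,0],[0,0,0,0,0,0,0]]]' | grep -E 'tcp|wrist|time'
python3 -m handwheel '[[[0,0,0,-0.01,-0.04,0,0],[0,0,0,-0.01,-0.04,0,0],[0,0,0,-0.01,-0.04,0,0],[0,0,0,-0.01,-0.04,0,0],[0,0,0,-0.01,-0.04,0,0],[0,0,0,-0.01,-0.04,0,0],[0,0,0,-0.01,-0.04,0,0],[0,0,0,-0.01,-0.04,0,0],[0,0,0,-0.01,-0.04,0,0],[0,0,0,0,0,0,0],[0,0,0,0,0,0,0]]]' | grep -E 'tcp|wrist|time'
python3 - <<'E'
from h import *
go(TG+[0,0,.2],RG);go(TG+[0,0,.07],RG);print(tip())
E
```

```text
time_s: 28.1
tcp_pos: [0.3773, 0.0191, 0.4222]
wrist_force: [-0.7, 0.2, -2.0]
time_s: 29.2
tcp_pos: [0.4212, -0.3491, 0.3958]
wrist_force: [-0.5, 1.1, -1.6]
pos [ 0.4212 -0.3491  0.3958] d_tool [-0.082   0.0029  0.0157] len 0.08348764117394902
rot units [-0.0341 -0.0564 -0.0333]
pos [ 0.4212 -0.3491  0.3958] d_tool [-0.1265  0.0038  0.1378] len 0.187110257604614
rot units [-0.0341 -0.0564 -0.0333]
(array([ 0.4261, -0.3501,  0.2529]), array([0.0063, 0.0039, 1.    ]))
```

```bash
python3 -m handwheel '[[[-0.03,-0.05,-0.03,-0.0273,0.001,0.0052,0],[0,0,0,-0.0273,0.001,0.0052,0],[0,0,0,-0.0273,0.001,0.0052,0],[0,0,0,-0.012,0,0.032,0],[0,0,0,-0.012,0,0.032,0],[0,0,0,-0.012,0,0.032,0],[0,0,0,0,0,0,0],[0,0,0,0,0,0,0]]]' | grep -E 'tcp|wrist|time'
python3 - <<'E'
from h import *
go(TG+[0,0,.055],RG);print(tip())
E
```

```text
time_s: 30.0
tcp_pos: [0.4947, -0.353, 0.2532]
wrist_force: [-0.7, -0.5, -1.1]
pos [ 0.4947 -0.353   0.2532] d_tool [-0.0134 -0.001   0.0432] len 0.045279882804738776
rot units [-0.0261  0.0032  0.0199]
(array([ 0.5006, -0.3538,  0.1103]), array([-0.0001,  0.0019,  1.    ]))
```

```bash
python3 -m handwheel '[[[-0.03,0,0.02,-0.0067,-0.0005,0.0216,0],[0,0,0,-0.0067,-0.0005,0.0216,0],[0,0,0,0,0,0,0],[0,0,0,0,0,0,0],[0,0,0,0,0,0,0]]]' | grep -E 'tcp|wrist|time'
python3 - <<'E'
from h import *
go(TG+[0,0,.055],RG);print(tip())
E
```

```text
time_s: 30.5
tcp_pos: [0.4934, -0.3549, 0.2093]
wrist_force: [-0.1, 0.4, -1.7]
pos [ 0.4934 -0.3549  0.2093] d_tool [0.0003 0.0008 0.0014] len 0.0016846430702927866
rot units [ 0.0039  0.0376 -0.0136]
(array([ 0.4998, -0.3555,  0.0664]), array([-0.0039,  0.0005,  1.    ]))
```

```bash
python3 -m handwheel '[[[0,0.03,0,-0.0027,0.0008,0.0075,0],[0,0,0,-0.0027,0,0.0075,0],[0,0,0,0,0,0,0],[0,0,0,0,0,0,0]]]' | grep -E 'tcp|wrist|time'
python3 -m handwheel '[[[0,0,0,-0.0027,0,0.0075,0],[0,0,0,0,0,0,0],[0,0,0,0,0,0,0]]]' | grep -E 'tcp|wrist|time'
python3 m.py
```

```text
time_s: 30.9
tcp_pos: [0.4927, -0.3531, 0.1898]
wrist_force: [0.9, 1.2, -2.7]
time_s: 31.2
tcp_pos: [0.4927, -0.3531, 0.1818]
wrist_force: [3.0, 2.8, -4.5]
tip mm in mouth frame [-118.6153 -367.6312 -111.8317] ax [32.9933 -0.1799] F [-0.1777  2.8979 -5.3651] M [ 0.7783 -2.3639 -0.2154] t 31.2 0.3449399709516216
```

```bash
python3 -m handwheel '[[[0,0,0,-0.0015,0.001,-0.0005,0],[0,0,0,0,0,0,0],[0,0,0,0,0,0,0]]]' | grep -E 'tcp|wrist|time'
python3 m.py
python3 -m handwheel '[[[0,0,0,-0.0027,0,0.0075,0],[0,0,0,0,0,0,0],[0,0,0,0,0,0,0]]]' | grep -E 'tcp|wrist|time'
python3 m.py
```

```text
time_s: 31.5
tcp_pos: [0.4934, -0.3529, 0.1827]
wrist_force: [0.5, -0.4, -2.1]
tip mm in mouth frame [-117.784  -367.5309 -111.3187] ax [33.1002 -0.1194] F [-0.8127 -0.3811 -1.9843] M [ 0.1261 -1.2046  0.0088] t 31.5 0.3431882615083245
time_s: 31.8
tcp_pos: [0.4934, -0.3528, 0.1742]
wrist_force: [0.9, 0.1, -1.3]
tip mm in mouth frame [-122.6267 -367.3519 -118.2932] ax [33.1043 -0.139 ] F [-0.0138  0.1565 -1.5686] M [-0.073  -0.9877  0.0464] t 31.8 0.3427357481455503
```

Free again. I go on down to the floor of the hole (grasp height was .153).

```bash
python3 -m handwheel '[[[0,0,0,-0.0027,0,0.0075,0],[0,0,0,0,0,0,0],[0,0,0,0,0,0,0]]]' | grep -E 'tcp|wrist|time'
python3 -m handwheel '[[[0,0,0,-0.0024,0,0.0066,0],[0,0,0,0,0,0,0],[0,0,0,0,0,0,0]]]' | grep -E 'tcp|wrist|time'
python3 -m handwheel '[[[0,0,0,-0.001,0,0.0028,0],[0,0,0,0,0,0,0],[0,0,0,0,0,0,0]]]' | grep -E 'tcp|wrist|time'
```

```text
time_s: 32.1
tcp_pos: [0.4936, -0.3526, 0.1662]
wrist_force: [-0.3, 0.4, -1.6]
time_s: 32.4
tcp_pos: [0.4937, -0.3526, 0.1593]
wrist_force: [-0.2, -0.8, -1.8]
time_s: 32.7
tcp_pos: [0.4938, -0.3527, 0.1565]
wrist_force: [-0.0, -0.2, -2.4]
```

```bash
python3 -m handwheel '[[[0,0,0,-0.0007,0,0.0019,0],[0,0,0,0,0,0,0],[0,0,0,0,0,0,0]]]' | grep -E 'tcp|wrist|time'
python3 -m handwheel '[[[0,0,0,-0.0005,0,0.0014,0],[0,0,0,0,0,0,0],[0,0,0,0,0,0,0]]]' | grep -E 'tcp|wrist|time'
python3 -m handwheel '[[[0,0,0,-0.0005,0,0.0014,0],[0,0,0,0,0,0,0],[0,0,0,0,0,0,0]]]' | grep -E 'tcp|wrist|time'
```

```text
time_s: 33.0
tcp_pos: [0.4939, -0.3527, 0.1545]
wrist_force: [-0.6, -0.2, -0.9]
time_s: 33.3
tcp_pos: [0.494, -0.3528, 0.1532]
wrist_force: [0.1, -0.0, -1.2]
time_s: 33.6
tcp_pos: [0.494, -0.3528, 0.1531]
wrist_force: [-0.2, 1.1, 6.1]
```

The rod is seated on the hole's floor. I release it and withdraw straight up.

```bash
python3 -m handwheel '[[[0,0,0,0,0,0,0.04],[0,0,0,0,0,0,0.06],[0,0,0,0,0,0,0.087],[0,0,0,0,0,0,0.087],[0,0,0,0,0,0,0.087],[0,0,0,0,0,0,0.087]]]' | grep -E 'tcp|wrist|time|width'
python3 -m handwheel '[[[0,0,0,0.0034,0,-0.0094,0.087],[0,0,0,0.0068,0,-0.0188,0.087],[0,0,0,0.012,0,-0.032,0.087],[0,0,0,0.012,0,-0.032,0.087],[0,0,0,0.012,0,-0.032,0.087],[0,0,0,0,0,-0.03,0.087],[0,0,0,0.04,0,-0.01,0.087],[0,0,0,0.04,0,-0.01,0.087],[0,0,0,0,0,0,0.087],[0,0,0,0,0,0,0.087]]]' | grep -E 'tcp|wrist|time|width'
python3 - <<'E'
from h import *
im={}
for n,k in(('top','t'),('side','s')):
    i=cams.capture(n)[:,:,::-1];o=cv2.imread('pics/%s0.png'%k)
    cv2.imwrite('pics/end_%s.png'%k,i)
    for nm,P in(('rodtop',[.4985,-.3545,.1985]),('disc',[.4985,-.3545,.14]),('mouth',M)):
        u,v=proj(n,P)[0].astype(int);w=10
        t=o[v-w:v+w,u-w:u+w];s=i[v-w-6:v+w+6,u-w-6:u+w+6]
        q=cv2.matchTemplate(s,t,cv2.TM_CCOEFF_NORMED);_,mx,_,l=cv2.minMaxLoc(q);print(n,nm,round(mx,3),'shift px',l[0]-6,l[1]-6)
E
```

```text
time_s: 34.2
tcp_pos: [0.4939, -0.3527, 0.1514]
wrist_force: [-0.5, 1.1, 0.5]
gripper_width: 0.801
time_s: 35.2
tcp_pos: [0.4346, -0.3464, 0.3601]
wrist_force: [0.6, -0.8, 0.1]
gripper_width: 0.995
top rodtop 0.515 shift px -2 0
top disc 0.648 shift px -2 0
top mouth 0.499 shift px 0 0
side rodtop 0.994 shift px 0 1
side disc 0.996 shift px 0 1
side mouth 0.521 shift px 0 1
```

```bash
python3 - <<'E'
from h import *
for n,k in(('top','t'),('side','s')):
    i=cv2.imread('pics/end_%s.png'%k);u,v=proj(n,knob(1.08))[0].astype(int);print(n,'knob bgr',i[v,u])
print(r.finish_job())
E
```

```text
top knob bgr [19 16 19]
side knob bgr [16 15 15]
the job is handed in; nothing more can be done
None
```

The job is handed in: the carrier is open at its stop, the follower stands in the teal tub, and the rod is back upright in its hole, at about 35 s on the robot's clock; I did not check the bystander objects separately at the end, but the arm touched none of them that I could tell.

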